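# Let one jar out of the gravity rack and ease it to the front

## Task

Press the orange release lever of the jar rack fully down, and leave it down, so that the front glass jar rolls out from under the clear cover. Get your fingers into the lane ahead of it and move along with it so that it meets them softly, then slow it bit by bit without halting it on the way, so that it only creeps up to the two red hooks at the low end and lies still against them on its rails when you let go. The second jar must stay in store, and the other things on the table stay where they are.

Things in the scene. Friction and masses are not known exactly. Their poses are not given: they have to be found in the camera images.
- rack: Wire jar rack, fixed, on a white board 150 x 630 mm. Origin: under the board's centre, on the table; x across the lane, y UPHILL along it, z up. 'Rack' coordinates below are mm in this frame. Two rails (8 mm wire) at x -40 and 40; their tops fall straight at 0.070 rad, z 85 at y 190 to z 53 at y -270. Side guide wires at x -64 and 64, 36 above the rails. Open from above for y below 20.
- cover_edge (a point): Middle of the lower edge (orange strip) of the clear cover, on its top: rack (0, 17, 152). The cover, 150 wide on posts, lies 72 to 79 above the rails over the store end, from here up to y 297, parallel to the rails; fingers cannot get at a jar below it. Downhill of it nothing stands between the guide wires as far as the hooks.
- rest (a point): Where the centre of a jar is when it lies against the hooks: rack (0, -251, 88).
- hooks: The two red hooks, the upturned low ends of the rails: 8 mm posts at x -40 and 40, y -287, tops at z 95 (rack mm); fingers up to 60 mm wide pass between them. Fixed; origin and axes those of the rack.
- release (a joint): Release lever, rad: 0 = up (front prongs, orange wires between the rails, hold the front jar), 0.42 = fully down on its stop: front prongs sunk, front jar free, rear prongs raised before the next jar. Frees the jar from about 0.3. Stays where it is left; 2 to 4 N on the pad moves it.
- shaft (a point): Axis of the release lever, across the lane: rack (0, 195, 65). The pad swings about it.
- pad (a point): Centre of the top face of the lever's orange press pad, 45 across x 56 along x 8 mm thick, beside the lane on the rack's -x side: rack (-130, 90, 160) with the lever up, (-130, 60, 109) with it fully down, on an arc about the shaft (105 downhill of it and 95 above it when up).
- jar_front: Jar to let out: amber glass, brass lid, label with red patch, 68 mm diameter, 110 long, nominal 0.6 kg. Origin: its centre; own x: roll axis, across the lane. Waits at rack (0, 188, 119). It starts at about 0.1 m/s with the sinking prongs, then nears 0.27 to 0.36 m/s (light jars more; time constant 0.6 s): at the cover edge 0.9 s, at the hooks 2 s after the lever is down. A 40 N knock breaks it.
- jar_next: The next jar, the same kind, behind the front one at rack (0, 256, 124). When the lever goes down it rolls on about 10 mm to the rear prongs and must stay there.
- spare_jar: Bystander: upright glass jar, 72 mm diameter, 115 mm high, beyond or right of the rack. Origin: centre of its underside.
- water: Bystander: upright water bottle, 66 mm diameter, 200 mm high, beyond or right of the rack. Origin: centre of its underside.
- polish_tin: Bystander: flat dark shoe-polish tin, 78 mm diameter, 26 mm high, beyond or right of the rack. Origin: centre of its underside.
- torch: Bystander: yellow torch 150 mm long, lying at the left. Origin: under its middle, on the table.
- shoe_brush: Bystander: wooden shoe brush 150 x 50 x 44 mm, bristles down, at the left. Origin: centre of its underside.
- lint_roller: Bystander: white lint-roller refill standing on end, 44 mm diameter, 100 mm high, at the right. Origin: centre of its underside.

How it is judged:
On the way, in this order (a step that is already met when the one before it is completed fails the run):
1. the release lever is pressed fully down (value of joint release above 0.38 rad), for 0.1 s.
2. the front jar rolls out from under the cover (y of jar_front in the frame of rack below 0.02 m), for 0.1 s.
3. the front jar is slowed while it rolls on: between 0.14 and 0.22 m/s in the open lane (y of jar_front in the frame of rack between -0.23 and -0.04 m and linear speed of jar_front between 0.14 and 0.22 m/s), for 0.1 s.
4. then it is slowed further while it rolls on, to between 0.04 and 0.13 m/s, before it reaches the hooks (y of jar_front in the frame of rack between -0.246 and -0.04 m and linear speed of jar_front between 0.04 and 0.13 m/s), for 0.15 s.
At the end, for the whole second after the job is handed in: the front jar lies still on the rails against the red hooks (centre within 10 mm of the place against them, 12 mm across the lane), let go; the lever is down (above 0.36 rad) and the next jar still waits behind the rear prongs (y of jar_front in the frame of rack between -0.262 and -0.241 m and x of jar_front in the frame of rack between -0.012 and 0.012 m and z of jar_front in the frame of rack between 0.082 and 0.094 m and linear speed of each of jar_front, jar_next below 0.02 m/s and value of joint release above 0.36 rad and y of jar_next in the frame of rack above 0.235 m); the robot touches nothing.
It fails at once if the fingers or the arm knock or squeeze the front jar with more than 40 N (contact force between jar_front and the fingers above 40 N or contact force between jar_front and the arm above 40 N).
It fails at once if the front jar runs up to the hooks at more than 0.15 m/s (over the last 16 mm) (y of jar_front in the frame of rack below -0.235 m and linear speed of jar_front above 0.15 m/s).
It fails at once if the front jar is stopped dead or halted on the way, more than 36 mm before the hooks (y of jar_front in the frame of rack between -0.215 and 0.1 m and linear speed of jar_front below 0.04 m/s).
It fails at once if the front jar is lifted off the rails, or the next jar is let out as well (z of jar_front in the frame of rack above 0.135 m or (y of jar_front in the frame of rack below -0.1 m and z of jar_front in the frame of rack above 0.115 m) or z of jar_front in the frame of rack below 0.07 m or y of jar_next in the frame of rack below 0.225 m).
It fails at once if a bystander is moved by more than 30 mm (distance of any of spare_jar, water, polish_tin, torch, shoe_brush, lint_roller from where it was at the start of the episode above 0.03 m).
It also fails if it takes over 34 s, if anything falls off the work surface, if the arm or the gripper's body presses on something with over 40 N, if the wrist force passes 120 N, or if a joint passes its speed limit or range.

## Robot

A 6-joint arm with a two-finger parallel gripper is mounted at the origin on the work surface. World frame = base frame: x ahead of the robot, y to its left, z up, the work surface at z = 0. Lengths are in m, angles in rad, forces in N, time in s.
With the tool pointing down it reaches from about 0.3 to 0.875 m from the base axis. Payload 6.4 kg.
Tool frame: the origin (TCP) lies midway between the tips of the shut fingers; the grasp point (between the pads) lies 19 mm behind it; z points along the fingers, y is the line along which they close (so a half turn about z gives the same grasp; the last joint's range is limited). The gripper opens to 85 mm and grips with 20 to 120 N. Pads are 22 mm wide; open, the fingers measure 114 mm over their backs; the gripper's body (76 mm by 85 mm) begins 54 mm behind the grasp point. The pads swing forward as they close: fully open they stand 13 mm farther back than shut.
Start: joints at [-1.408, 0.181, 1.607, -0, 1.354, -0.206], TCP at [0.207, -0.536, 0.231] pointing down, gripper open.
Joint ranges: [-2.99, 2.99], [-0.89, 2.07], [0.3, 2.58], [-1.14, 4.28], [0, 2.63], [-3.12, 3.12]. Speed limits (rad/s): [2.57, 2.57, 3.01, 3.14, 3.14, 3.14].

## Interface

Orientations are given as a unit quaternion [w, x, y, z].
In Python, from bench import * gives the robot as it stands.
- The arm moves only by the tool play_rows, never from a script. Its argument "plan" is a list of rows, each a list of 3 entries, a list of its own where there are three numbers: the finger opening in mm, from 0 to 85.4, then the shift along the tool's x, y, z normalised to -1 to 1, where 1 is 40 cm, then the turn about the tool's z normalised to -1 to 1, where 1 is pi rad. A call has 1 to 10 rows; each row is the pose to reach, as a shift and turn from the pose commanded when the call began, along the tool's axes at that moment, turning the shorter way round; what a row does not reach only later rows make up. A row lasts 1/10 s, in which the tool goes at most 50 mm and 8.59 degrees, less where a joint would pass 70% of its speed; a pose out of reach is approached as far as the arm can. A call with a number of a shift or a turn outside -1 to 1 is refused whole. A call with a gripper value outside its range is refused whole. The fingers move at their own pace and stop on an object; the grip force is fixed at half the most. Time passes only in rows, so rows that repeat a pose let the fingers close. It gives the time, the measured TCP pose, the force, the opening and the grip force at its end, in the units of the state.
- get_obs(): the state, without advancing time (a new reading comes with each control period).
- camera(name): name is "side" or "top" or "wrist"; returns a dict with "image" (420x560x3 uint8, red, green, blue), "range_z" (420x560 float32, m along the optical axis (not along the pixel's ray), 0 where there is no reading), "intrinsics" (3x3 intrinsics, pixels), "rvec" (rotation vector, rad) and "tvec" (3), from world to camera coordinates, as OpenCV has them; the wrist camera has in their place "T_tool_cam" (4x4, takes a point from camera to tool coordinates, whose origin is the TCP and whose axes are the flange's). Camera axes: x right, y down, z forward; pixel columns grow to the right and rows downward; lengths in m; the calibration is good to about 2 mm. A picture is of the moment at which its call begins: read the wrist's pose just before it.
- hand_in(): hands the job in; it is judged then, once.
Trained networks look in a picture, given as the dict that the camera call returned (one of the last four; its "shot" number tells which), for a name from the list of things; names that differ only in an ending like _2 or _b are one class to them, and where a whole thing is asked for, a point or a joint stands for the part that bears it (a point fixed in the world has none). Each returns a list of dicts, best first, with "conf" (0 to 1); they miss things now and then, are a little off and sometimes report something else, mostly with a low value. They report only what shows in the picture. A call takes as long as a camera call.
- search_frame(picture, label): "rect" ([centre column, centre row, width, height] in pixels, round what is visible of it).
- masks_of(picture, label): "mask" (420x560 bool, what is visible of it) and "rect" ([centre column, centre row, width, height] in pixels, round what is visible of it).
The state is a dict: "time_s": time; "q": joint angles; "dq": joint speeds; "joint_efforts": joint torques, N m; "eef_pos": TCP position; "eef_rot": TCP orientation; "wrist_force": force on the tool from outside, world axes, zero at the start; "torque": the same for the moment, N m; "opening": opening from 0.0 (shut) to 1.0 (fully open); "grasp_force": force on a finger pad.
Only numpy, scipy, OpenCV 4.12 (cv2) and the standard library are available. Lean on these libraries where they do the work, as an engineer would, in place of code of your own. Each camera call takes 0.05 s, during which the arm holds its last target. There are 200 camera calls.

## Working session

There is one attempt and no reset: what is moved stays moved. The work goes in short steps, Python scripts to look and compute and a tool call to move; the robot and the scene stay as the last step left them, time stands still between calls to the robot, and variables do not carry over. Pictures are saved under pics/ and viewed, at most 10 in all, crops included, and the job is handed in when it is done.

Besides the shell and the picture viewer there is one more tool, called after "Call:" as name(argument=value, ...), one argument or row to a line, values as JSON. play_rows: Moves the arm, as the interface text tells. Its arguments: {"type":"object","properties":{"plan":{"type":"array","items":{"type":"array"}}},"required":["plan"]}

```bash
mkdir -p pics; python3 - <<'E'
from bench import *
import cv2,numpy as np
o=get_obs();print(o)
ims=[]
for n in("top","side"):
    p=camera(n);np.savez(f"{n}.npz",**{k:v for k,v in p.items()})
    cv2.imwrite(f"pics/{n}.png",p["image"][:,:,::-1])
    print(n,p["intrinsics"].tolist(),p["rvec"],p["tvec"])
    for l in("rack","cover_edge","pad","jar_front","jar_next","hooks"):
        try:print(l,[(np.round(d["rect"]),round(d["conf"],2)) for d in search_frame(p,l)][:3])
        except Exception as e:print(l,e)
E
```

```text
{'time_s': 0.0, 'q': array([-1.40830866e+00,  1.81517104e-01,  1.60797703e+00, -1.36548000e-05,
        1.35382934e+00, -2.06291089e-01]), 'dq': array([-6.02957352e-05, -1.39162031e-04,  8.05708159e-04,  4.02402164e-05,
       -8.94742619e-04,  1.45886708e-03]), 'joint_efforts': array([ 1.09689950e-03, -4.44875193e+01, -3.51334727e+01, -3.40216184e-04,
        9.20865306e-03,  1.68618749e-05]), 'eef_pos': array([ 0.20720099, -0.5357856 ,  0.2304126 ]), 'eef_rot': array([-8.65347431e-04,  9.83047751e-01,  1.83347678e-01,  1.22879660e-05]), 'wrist_force': array([-0.39252531, -0.05669506,  0.66856572]), 'torque': array([ 0.01104362, -0.04919478,  0.01495532]), 'grasp_force': 0.0, 'opening': 0.9962217547107326}
top [[525.7489645740854, 0.0, 274.61569833307817], [0.0, 525.7489645740854, 209.53988417516044], [0.0, 0.0, 1.0]] [ 2.10316796 -2.15041041  0.15812561] [0.05302678 0.61142981 1.63939864]
rack [(array([253., 229., 198.,  78.]), 0.97), (array([213., 252.,  41.,  26.]), 0.16)]
cover_edge [(array([252., 228., 195.,  75.]), 0.6)]
pad [(array([211., 252.,  43.,  26.]), 0.63), (array([340., 161.,  23.,  19.]), 0.31), (array([253., 227., 196.,  72.]), 0.15)]
jar_front [(array([214., 255.,  43.,  19.]), 0.16)]
jar_next [(array([251., 227., 196.,  74.]), 0.68)]
hooks []
side [[418.6826671868421, 0.0, 273.9740774963682], [0.0, 418.6826671868421, 201.52023393525008], [0.0, 0.0, 1.0]] [ 1.05781236 -2.37574249  1.06538152] [0.43656205 0.36308863 1.11527528]
rack [(array([255., 244., 175., 125.]), 0.72), (array([253., 257.,  61.,  52.]), 0.57)]
cover_edge [(array([253., 244., 175., 121.]), 0.9)]
pad [(array([252., 258.,  63.,  52.]), 0.66)]
jar_front [(array([224., 251.,  15.,  20.]), 0.57)]
jar_next [(array([195., 257.,  42.,  28.]), 0.8)]
hooks [(array([326., 185.,  22.,  13.]), 0.43)]
```

View pics/top.png

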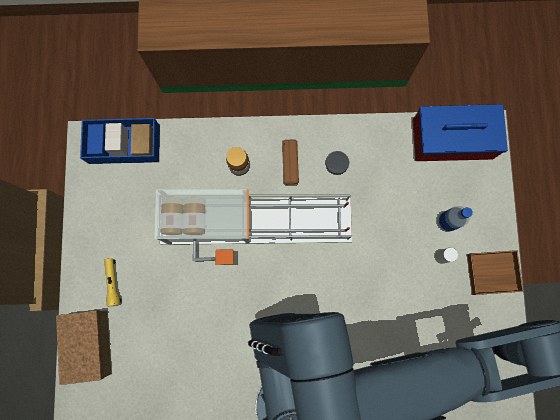

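View pics/side.png

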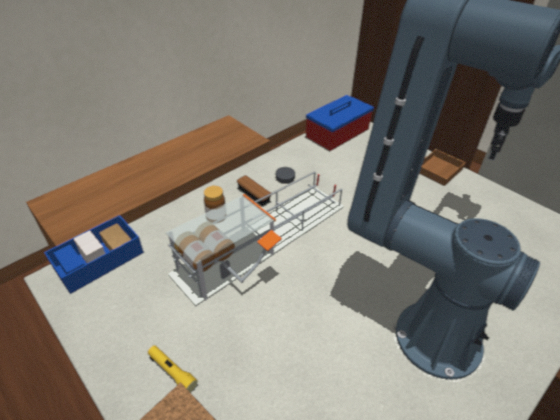

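The top view shows the store and jars at the left (cols 160-205), the orange strip at col 249, the hooks near (348,203) and (348,232), and the pad at (225,257). Uphill is roughly world +y. I'll fit the rack pose from the coloured features.

```bash
cat > fit.py <<'E'
import cv2,numpy as np
from scipy.optimize import least_squares
P={n:dict(np.load(f"{n}.npz")) for n in("top","side")}
def blobs(n,lo,hi,box):
    h=cv2.cvtColor(P[n]["image"],cv2.COLOR_RGB2HSV);m=cv2.inRange(h,lo,hi)
    k,l,s,c=cv2.connectedComponentsWithStats(m)
    return [(s[i,:].tolist(),c[i].round(1).tolist()) for i in range(1,k) if s[i,4]>3 and box[0]<c[i][0]<box[1] and box[2]<c[i][1]<box[3]]
for n,box in(("top",(150,360,180,270)),("side",(160,350,165,310))):
    print(n,"orange",blobs(n,(5,170,120),(16,255,255),box)); print(n,"red",blobs(n,(0,120,60),(4,255,255),box),blobs(n,(172,120,60),(180,255,255),box))
def proj(n,X):
    p=P[n];return cv2.projectPoints(np.float64(X),p["rvec"],p["tvec"],p["intrinsics"],None)[0][:,0]
E
python3 fit.py
```

```text
top orange [([247, 193, 2, 4, 4], [247.5, 194.5]), ([215, 250, 18, 15, 245], [223.9, 256.7])]
top red [([347, 202, 2, 2, 4], [347.5, 202.5]), ([345, 227, 5, 4, 7], [347.3, 228.4])] []
side orange [([258, 231, 22, 19, 227], [268.6, 239.9])]
side red [] []
```

```bash
cat > fit2.py <<'E'
from fit import *
for n,box in(("top",(240,260,185,250)),("side",(235,280,190,225))): print(n,"strip",blobs(n,(3,100,80),(20,255,255),box))
for n,box in(("top",(335,360,190,240)),("side",(300,350,165,215))): print(n,"hooks",blobs(n,(0,70,40),(8,255,255),box),blobs(n,(168,70,40),(180,255,255),box))
E
python3 fit2.py | grep -v range; python3 - <<'E'
import cv2,numpy as np
a=np.load('top.npz')['image'][180:275,150:360,::-1];b=np.load('side.npz')['image'][165:305,165:350,::-1]
a=cv2.resize(a,(798,361),interpolation=cv2.INTER_CUBIC);cv2.imwrite('pics/a.png',a)
cv2.imwrite('pics/b.png',cv2.resize(b,(740,560),interpolation=cv2.INTER_CUBIC))
E
```

```text
top red [([347, 202, 2, 2, 4], [347.5, 202.5]), ([345, 227, 5, 4, 7], [347.3, 228.4])] []
side red [] []
top strip [([247, 189, 2, 50, 100], [247.5, 213.5])]
side strip [([243, 194, 32, 26, 97], [257.0, 204.9])]
top hooks [([344, 202, 5, 5, 12], [346.2, 203.9]), ([345, 227, 5, 4, 11], [347.1, 228.5])] []
side hooks [([317, 174, 2, 11, 13], [317.5, 178.9]), ([334, 185, 2, 6, 9], [334.3, 187.0])] []
```

View pics/a.png

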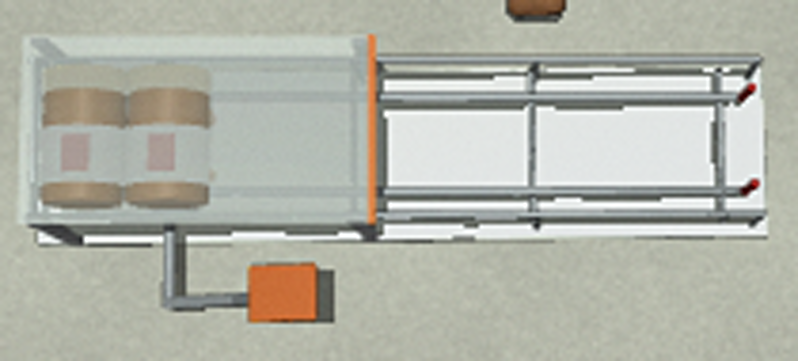

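The crop confirms the strip, pad and both red hooks. Next is the fit.

```bash
cat > fit3.py <<'E'
from fit import *
R=np.array([[-130,90,160],[0,17,152],[40,-287,82],[-40,-287,82]])/1e3
O={"top":[[223.9,256.7],[247.6,213.5],[346.6,203.5],[347.1,228.4]],"side":[[268.6,239.9],[257,204.9],[317.5,178.9],[334.3,187.]]}
def T(v,X):
    c,s=np.cos(v[2]),np.sin(v[2]);return np.c_[v[0]+c*X[:,0]-s*X[:,1],v[1]+s*X[:,0]+c*X[:,1],X[:,2]]
f=lambda v,ns=("top","side"):np.concatenate([(proj(n,T(v,R))-O[n]).ravel() for n in ns])
if __name__=="__main__":
  for ns in(("top","side"),("top",),("side",)):
    r=least_squares(f,[.55,0.1,0],args=(ns,));v=r.x;print(ns,v.round(4),r.fun.round(1))
  v=least_squares(f,[.55,0.1,0]).x;np.save("v.npy",v)
  print(T(v,np.array([[-130,90,160],[-130,60,109],[0,17,152],[0,-251,88],[0,-287,95]])/1e3).round(4))
E
python3 fit3.py | grep -v -e red -e orange
```

```text
('top', 'side') [ 0.5862  0.1028 -0.0145] [-1.2 -0.5 -0.  -0.3 -1.2 -0.2 -1.   0.   0.3 -1.2  2.3  0.6  0.4 -2.2
  0.2  0.5]
('top',) [ 0.585   0.1003 -0.0113] [-0.2  0.   0.8  0.1 -0.4 -0.2 -0.1  0.1]
('side',) [ 0.5863  0.1064 -0.0169] [-0.8 -0.5  1.3  1.1 -0.1 -1.7 -0.4  1.1]
[[ 0.4575  0.1946  0.16  ]
 [ 0.4571  0.1646  0.109 ]
 [ 0.5864  0.1198  0.152 ]
 [ 0.5826 -0.1482  0.088 ]
 [ 0.582  -0.1842  0.095 ]]
```

Call:
play_rows(
  plan=[
    [10,[0.62,-0.74,0],-0.379],
    [10,[0.62,-0.74,0],-0.379],
    [10,[0.62,-0.74,0],-0.379],
    [10,[0.62,-0.74,0],-0.379],
    [10,[0.62,-0.74,0],-0.379],
    [10,[0.62,-0.74,0],-0.379],
    [10,[0.62,-0.74,0],-0.379],
    [10,[0.62,-0.74,0],-0.379],
    [10,[0.62,-0.74,0],-0.379],
    [10,[0.62,-0.74,0],-0.379],
  ],
)

```text
time_s: 1.7
eef_pos: [0.3323, -0.1705, 0.2316]
eef_rot: [0.001, 0.711, 0.703, -0.0]
wrist_force: [0.7, -0.2, 0.3]
opening: 0.117
grasp_force: 0.0
```

Call:
play_rows(
  plan=[
    [10,[0.911,0.301,0.06],0],
    [10,[0.911,0.301,0.06],0],
    [10,[0.911,0.301,0.06],0],
    [10,[0.911,0.301,0.06],0],
    [10,[0.911,0.301,0.06],0],
    [10,[0.911,0.301,0.06],0],
    [10,[0.911,0.301,0.06],0],
    [10,[0.911,0.301,0.06],0],
    [10,[0.911,0.301,0.06],0],
  ],
)

```text
time_s: 2.6
eef_pos: [0.458, 0.1941, 0.2066]
eef_rot: [-0.0, 0.711, 0.703, 0.0]
wrist_force: [-0.5, -0.4, -0.6]
opening: 0.118
grasp_force: 0.0
```

```bash
python3 - <<'E'
from bench import *
import cv2,numpy as np
o=get_obs();p=camera("wrist");print(o["eef_pos"],o["eef_rot"],o["time_s"]);
np.savez("wrist.npz",pos=o["eef_pos"],rot=o["eef_rot"],**p)
t=camera("top");np.savez("top2.npz",**t)
im=np.vstack([cv2.resize(x["image"][:,:,::-1],(400,300)) for x in(p,t)]);cv2.imwrite("pics/w.png",im)
h=cv2.cvtColor(p["image"],cv2.COLOR_RGB2HSV);m=cv2.inRange(h,(3,140,80),(18,255,255))
k,l,s,c=cv2.connectedComponentsWithStats(m)
R=cv2.Rodrigues(np.zeros(3))[0];w,x,y,z=o["eef_rot"]
from scipy.spatial.transform import Rotation as Ro
R=Ro.from_quat([x,y,z,w]).as_matrix();K=p["intrinsics"]
for i in range(1,k):
    if s[i,4]>60:
        d=np.median(p["range_z"][l==i]);X=np.linalg.inv(K)@[*c[i],1]*d
        print(s[i],c[i],d,R@(p["T_tool_cam"]@[*X,1])[:3]+o["eef_pos"])
E
```

```text
[0.45796046 0.19407387 0.2066411 ] [-3.57357447e-04  7.10906320e-01  7.03286615e-01  1.13656730e-04] 2.6
[ 245  198   69   86 4857] [278.83034795 234.48363187] 0.20297208 [0.45672983 0.19768733 0.15829524]
[ 411  326  149    9 1225] [489.37959184 329.69469388] 0.23102467 [0.60588674 0.12125564 0.15226483]
[ 491  345   69   37 2275] [527.50945055 362.96131868] 0.37384242 [ 0.74073981 -0.00786075  0.04252542]
```

View pics/w.png

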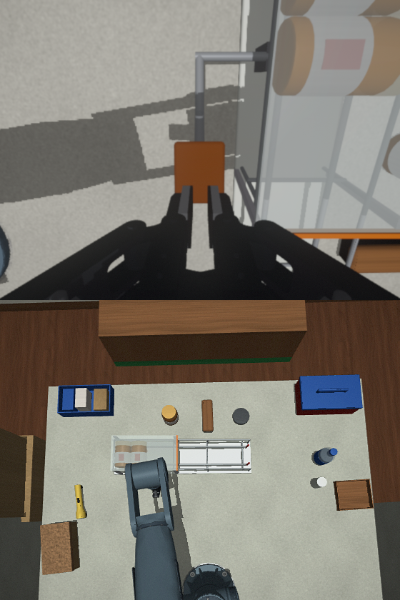

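```bash
cat > track.py <<'E'
import numpy as np,cv2
def jar_y(p):
    th=-.0125;ys=np.arange(-300,240,2.)/1e3;prof=[]
    for x in np.r_[-44:-29:5,30:45:5]/1e3:
        z=.085-.07*(.19-ys)+.045
        X=np.c_[.5855+np.cos(th)*x-np.sin(th)*ys,.103+np.sin(th)*x+np.cos(th)*ys,z]
        u=cv2.projectPoints(X,p["rvec"],p["tvec"],p["intrinsics"],None)[0].astype(np.float32)
        im=cv2.remap(p["image"].astype(np.float32),u,None,cv2.INTER_LINEAR)[:,0]
        prof.append(im[:,0]-im[:,2])
    s=np.median(prof,0);on=ys[s>22]
    g=np.split(on,np.where(np.diff(on)>.008)[0]+1)
    return [(round(a[0]*1e3),round(a[-1]*1e3)) for a in g if len(a)>3]
E
python3 - <<'E'
from track import *
for f in("top.npz","top2.npz"):print(jar_y(dict(np.load(f))))
w=np.load("wrist.npz");print(w["T_tool_cam"].round(3))
E
```

```text
[(16, 24), (158, 210), (226, 238)]
[(16, 24), (200, 208)]
[[-0.    -0.954 -0.299  0.076]
 [ 1.    -0.    -0.    -0.001]
 [-0.    -0.299  0.954 -0.142]
 [ 0.     0.     0.     1.   ]]
```

Call:
play_rows(
  plan=[
    [10,[0,-0.003,0.1],0],
    [10,[-0.01,-0.003,0.12],0],
    [10,[-0.02,-0.003,0.135],0],
    [10,[-0.03,-0.003,0.15],0],
    [10,[-0.04,-0.003,0.165],0],
    [10,[-0.04,-0.003,0.165],0],
  ],
)

```text
time_s: 3.3
eef_pos: [0.4551, 0.1753, 0.1412]
eef_rot: [0.0, 0.712, 0.703, -0.0]
wrist_force: [-0.2, 0.4, -0.2]
opening: 0.119
grasp_force: 0.0
```

```bash
python3 - <<'E'
from bench import *
from track import *
t=camera("top");print(jar_y(t))
s=camera("side");cv2.imwrite("pics/s2.png",cv2.resize(s["image"][165:305,165:350,::-1],(740,560),interpolation=cv2.INTER_CUBIC))
print(get_obs()["eef_pos"],get_obs()["wrist_force"])
E
```

```text
[(16, 24), (146, 198), (214, 238)]
[0.45541038 0.17598269 0.14174077] [ 0.89466987 -0.43106004  0.16917748]
```

View pics/s2.png

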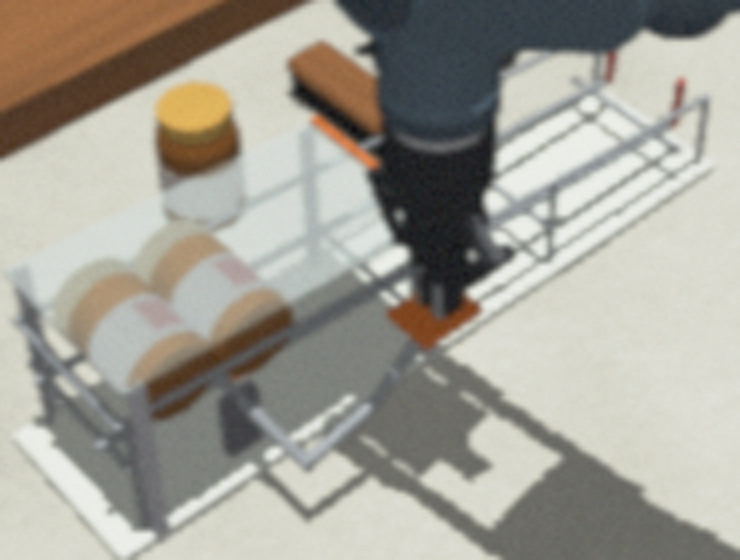

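The fingers are on the pad, the lever is partly down, and the jars are still held. Now I'll press it fully.

Call:
play_rows(
  plan=[
    [10,[-0.015,0,0.04],0],
    [10,[-0.03,0,0.0775],0],
    [10,[-0.03,0,0.08],0],
  ],
)

```text
time_s: 3.7
eef_pos: [0.4566, 0.1644, 0.1111]
eef_rot: [0.001, 0.711, 0.703, 0.001]
wrist_force: [-2.5, -0.6, 12.4]
opening: 0.113
grasp_force: 5.9
```

Call:
play_rows(
  plan=[
    [10,[-0.08,0.0075,-0.06],0],
    [10,[-0.195,0.0475,-0.06],0],
    [10,[-0.285,0.1325,-0.0525],0],
    [20,[-0.37,0.2225,-0.04],0],
    [20,[-0.4375,0.3075,0.015],0],
    [20,[-0.455,0.3275,0.07],0],
  ],
)

```text
time_s: 4.3
eef_pos: [0.5886, -0.023, 0.0825]
eef_rot: [0.003, 0.712, 0.702, 0.002]
wrist_force: [-0.3, 0.2, -0.7]
opening: 0.231
grasp_force: 0.0
```

```bash
python3 - <<'E'
from bench import *
from track import *
o=get_obs();t=camera("top");print(o["time_s"],o["eef_pos"],jar_y(t));np.savez("t4.npz",**t)
t=camera("top");print(jar_y(t));print(get_obs()["time_s"])
E
```

```text
4.3 [ 0.58861518 -0.0230401   0.08251389] [(16, 24), (46, 102), (216, 238)]
[(16, 24), (38, 92), (216, 238)]
4.4
```

Call:
play_rows(
  plan=[
    [20,[0.04,-0.006,-0.003],0],
    [20,[0.075,-0.012,-0.005],0],
  ],
)

```text
time_s: 4.6
eef_pos: [0.5792, 0.0128, 0.0846]
eef_rot: [0.0, 0.711, 0.703, 0.0]
wrist_force: [0.4, 0.9, -0.3]
opening: 0.234
grasp_force: 0.0
```

```bash
python3 - <<'E'
from bench import *
from track import *
o=get_obs();t=camera("top");print(o["time_s"],o["eef_pos"],jar_y(t));np.savez("t5.npz",**t)
E
```

```text
4.6 [0.57916853 0.01276545 0.08455129] [(-6, 40), (216, 238)]
```

Call:
play_rows(
  plan=[
    [20,[0,0.01,0],0],
  ],
)

```text
time_s: 4.75
eef_pos: [0.5831, 0.0132, 0.0847]
eef_rot: [0.001, 0.71, 0.704, 0.0]
wrist_force: [-0.2, -0.1, -0.4]
opening: 0.238
grasp_force: 0.0
```

```bash
python3 - <<'E'
from bench import *
from track import *
o=get_obs();t=camera("top");print(o["time_s"],o["eef_pos"],jar_y(t));np.savez("t6.npz",**t)
E
```

```text
4.75 [0.58313205 0.01316668 0.08471041] [(16, 24), (216, 238)]
```

```bash
python3 - <<'E'
import numpy as np,cv2
L=[cv2.resize(np.load(f)['image'][185:250,150:360,::-1],(798,247),interpolation=cv2.INTER_CUBIC) for f in("t5.npz","t6.npz")]
cv2.imwrite("pics/t6.png",np.vstack(L))
E
```

```text
(no output)
```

View pics/t6.png

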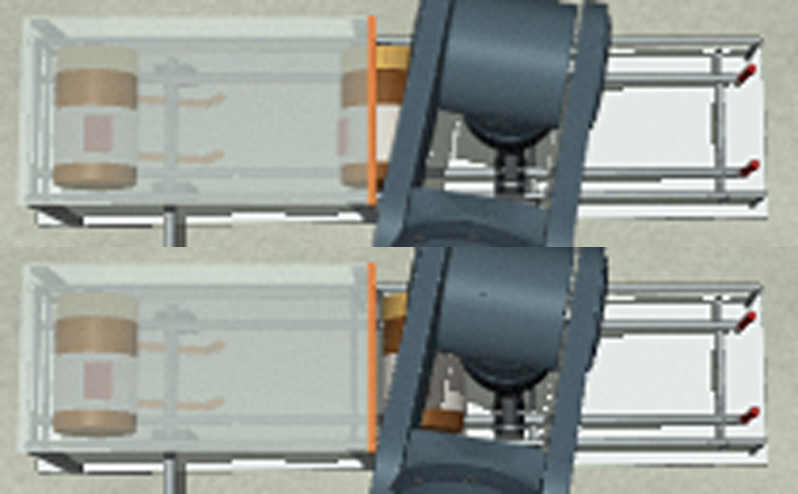

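The jar's centre is at about y = -15 mm, moving at about 0.24 m/s, with a gap to the fingers of about 20 mm. Next I'll move along with it and slow it.

Call:
play_rows(
  plan=[
    [20,[-0.0375,0,0.0026],0],
    [20,[-0.0825,0,0.0058],0],
    [20,[-0.1275,0,0.0089],0],
    [20,[-0.1725,0,0.012],0],
    [20,[-0.2175,0,0.0152],0],
    [20,[-0.2625,0,0.0184],0],
    [20,[-0.3025,0,0.0212],0],
    [20,[-0.3375,0,0.0236],0],
    [20,[-0.3675,0,0.0257],0],
    [20,[-0.395,0,0.0277],0],
  ],
)

```text
time_s: 5.8
eef_pos: [0.5815, -0.1482, 0.0721]
eef_rot: [-0.0, 0.711, 0.703, 0.0]
wrist_force: [0.5, -0.4, 0.5]
opening: 0.235
grasp_force: 0.1
```

Call:
play_rows(
  plan=[
    [20,[-0.025,0,0.0018],0],
    [20,[-0.0475,0,0.0033],0],
    [20,[-0.0675,0,0.0047],0],
    [20,[-0.0875,0,0.0061],0],
    [20,[-0.105,0,0.0074],0],
    [20,[-0.1225,0,0.0086],0],
    [20,[-0.14,0,0.0098],0],
    [20,[-0.1575,0,0.011],0],
    [20,[-0.175,0,0.0123],0],
    [20,[-0.2,0,0.012],0],
  ],
)

```text
time_s: 6.8
eef_pos: [0.5806, -0.2275, 0.0673]
eef_rot: [-0.0, 0.711, 0.703, 0.0]
wrist_force: [-0.0, -0.5, -0.2]
opening: 0.237
grasp_force: 0.0
```

Call:
play_rows(
  plan=[
    [20,[-0.06,0,-0.02],0],
    [20,[-0.1,0,-0.12],0],
    [20,[-0.1,0,-0.24],0],
    [20,[-0.1,0,-0.36],0],
    [20,[-0.3,0,-0.4],0],
    [20,[-0.4,0,-0.4],0],
    [20,[-0.4,0,-0.4],0],
    [20,[-0.4,0,-0.4],0],
  ],
)

```text
time_s: 7.6
eef_pos: [0.5779, -0.3915, 0.2276]
eef_rot: [0.001, 0.713, 0.702, -0.0]
wrist_force: [-0.5, -0.1, 0.6]
opening: 0.236
grasp_force: 0.0
```

```bash
python3 - <<'E'
from bench import *
import cv2,numpy as np
o=get_obs();print(o["time_s"],o["eef_pos"],o["wrist_force"])
t=camera("top");s=camera("side")
cv2.imwrite("pics/end.png",np.vstack([cv2.resize(t["image"][180:275,150:360,::-1],(663,300)),cv2.resize(s["image"][165:305,165:350,::-1],(396,300)).__class__(0) if 0 else cv2.copyMakeBorder(cv2.resize(s["image"][165:305,165:350,::-1],(396,300)),0,0,0,267,cv2.BORDER_CONSTANT)]))
E
```

```text
7.6 [ 0.5778705  -0.39146555  0.22764032] [-0.48048318 -0.10391319  0.56705502]
```

View pics/end.png

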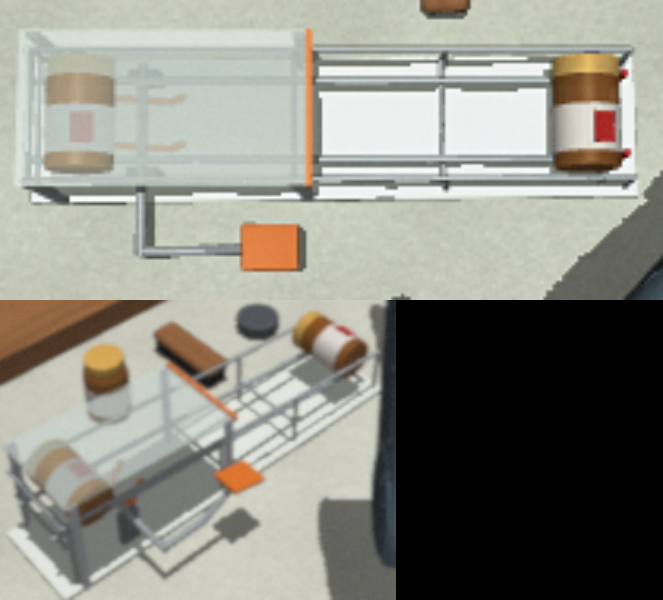

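The front jar lies against both hooks (top crop, around (588,112)). The lever is down, and the next jar is still in store.

```bash
python3 -c "
from bench import *
print(hand_in())"
```

```text
the job is handed in; nothing more can be done
None
```

I pressed the lever fully down and slowed the front jar with the fingers. The last picture shows it resting against both hooks with the next jar still in store. I've handed the job in, but no verdict came back, and I didn't measure the jar's speed during the slowing.

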